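Find the heavy side of a damper's star wheel and hold it down

TASK

The six-spoked star wheel of the flue damper sits on its test stand with a balance weight hidden inside the hub. Take it by the spokes and turn it to feel which side is heavy, then bring the heavy side straight down and finish still gripping a spoke or its ball so that the wheel is held still there: do not let go at the end. Leave the other parts on the ledge where they are.

Things in the scene. Friction and masses are not known exactly. Their poses are not given: they have to be found in the camera images.
- stand: fixed test stand: dark steel base plate 170 x 170 x 14 mm with two blue upright posts (45 mm wide, 16 mm thick, tops 162 mm above the ledge) whose inner faces stand 52 mm either side of the middle; origin at the centre of the underside, on the ledge; its y axis runs parallel to the wheel's axle, z up, x at right angles to the axle. It may stand turned by up to 0.5 rad either way
- axle (a point): centre of the star wheel, on its level axle, 140 mm above the ledge midway between the posts; fixed to the stand, with the stand's axes (does not turn with the wheel). The axle turns with some friction, 0.19 N m, against at most 0.28 to 0.36 N m from the hidden weight: let go, the wheel rolls slowly towards heavy side down but stops 0.55 to 0.75 rad short of it on either side
- hub (a point): the same point, but turning with the wheel. Wheel: drum hub of radius 45 mm, 54 mm wide along the axle; six alike steel spokes (10 mm rod) every 60 degrees in the middle plane between the posts, each with a black 24 mm ball at the end, ball centres 92 mm from the axle's centre. At a ball it takes 2 N to turn with the heavy side at the top or bottom, 5 to 6 N to lift it past axle level
- wheel (a joint): turn of the wheel (rad), positive about the stand's +y axis: the top moves towards the stand's +x. It turns almost two turns either way from zero. Spoke k points at joint + k*pi/3 from straight up, towards the stand's +x. The zero and the hub's axes say nothing about the heavy side, which cannot be seen and lies in an arbitrary direction, not tied to any spoke
- thermostat_base: black plastic thermostat base, 85 x 85 x 26 mm, loose on the ledge, origin at its underside's centre; leave alone
- puck: white sensor puck, 64 mm across, 20 mm high, loose, origin at its underside's centre; leave alone
- pocket: stainless immersion pocket, 16 mm tube standing on its 30 mm hexagon head, 110 mm high, loose, origin at its underside's centre; leave alone
- spacer: blue nylon pipe spacer ring, 44 mm across, 25 mm high, loose, origin at its underside's centre; leave alone

How it is judged:
At the end, for the whole second after the job is handed in: through the last second the wheel's heavy side points straight down within 0.35 rad (20 degrees), the wheel is still (under 0.3 rad/s), and the fingers still press on the wheel with more than 2 N (angle between weight's own z axis and vertical above 2.792 rad and velocity of joint wheel between -0.3 and 0.3 rad/s and contact force between the fingers and wheel above 2 N); the arm keeps its last pose, push and grip.
It fails at once if the thermostat base is pushed away (distance of thermostat_base from where it was at the start of the episode above 0.03 m).
It fails at once if the sensor puck is pushed away (distance of puck from where it was at the start of the episode above 0.03 m).
It fails at once if the immersion pocket is pushed away (distance of pocket from where it was at the start of the episode above 0.03 m).
It fails at once if the nylon spacer is pushed away (distance of spacer from where it was at the start of the episode above 0.03 m).
It also fails if it takes over 72 s, if anything falls off the work surface, if the arm or the gripper's body presses on something with over 40 N, if the wrist force passes 120 N, or if a joint passes its speed limit or range.

ROBOT

A 7-joint arm with a two-finger parallel gripper is mounted at the origin on the work surface. World frame = base frame: x ahead of the robot, y to its left, z up, the work surface at z = 0. Lengths are in m, angles in rad, forces in N, time in s.
With the tool pointing down it reaches from about 0.425 to 0.825 m from the base axis. Payload 3.6 kg.
Tool frame: the origin (TCP) lies on the front face of the gripper's body, between the roots of the fingers; the fingertips stand 84 mm ahead of it and the grasp point (between the pads) lies 65 mm ahead of it; z points along the fingers, y is the line along which they close (so a half turn about z gives the same grasp; the last joint's range is limited). The gripper opens to 93 mm and grips with 3 to 60 N. Pads are 15 mm wide; open, the fingers measure 128 mm over their backs; the gripper's body (75 mm by 188 mm) begins 65 mm behind the grasp point.
Start: joints at [-0.026, 0.615, -0.013, 1.423, 0.008, 1.103, -0.04], TCP at [0.65, 0, 0.303] pointing down, gripper open.
Joint ranges: [-3.12, 3.12], [-0.3, 2.06], [-1.34, 1.32], [0.26, 2.42], [-1.36, 4.5], [0.01, 1.98], [-2.84, 2.84]. Speed limits (rad/s): [2.79, 2.79, 3.14, 3.14, 3.14, 3.14, 3.14].

INTERFACE

Orientations are given as a unit quaternion [w, x, y, z].
In Python, from plant import ctrl, read_camera gives the robot as it stands.
- The arm moves only by the tool drive_tool, never from a script. Its argument "moves" is text: rows parted by semicolons, each of 5 numbers parted by spaces: the closure in counts, from 0 (fully open) to 255 (shut), then the shift along the world's x, y, z in cm, then the turn about the world's z in rad. A call has 1 to 12 rows; each row shifts and turns the commanded pose from where the row before left it; what a row does not reach is not made up. A row lasts 1/8 s, in which the tool goes at most 62.5 mm and 10.7 degrees, less where a joint would pass 70% of its speed; a pose out of reach is approached as far as the arm can. A call is refused whole if a number of a shift passes 6.25 or a number of a turn 0.188, either way. A call with a gripper value outside its range is refused whole. The fingers move at their own pace and stop on an object; the grip force is fixed at half the most. Time passes only in rows, so rows that do not move let the fingers close. It gives the time, the measured TCP pose, the force, the opening and the grip force at its end, in the units of the state.
- ctrl.read_state(): the state, without advancing time (a new reading comes with each control period).
- read_camera(name): name is "scene" or "side" or "wrist"; returns a dict with "pixels" (384x512x3 uint8, blue, green, red), "mtx" (3x3 intrinsics, pixels), "R" (3x3) and "t" (3): a world point X has camera coordinates R X + t. Camera axes: x right, y down, z forward; pixel columns grow to the right and rows downward; lengths in m; the calibration is good to about 2 mm. A picture is of the moment at which its call begins. There is no depth.
- ctrl.hand_in(): hands the job in; it is judged then, once.
The state is a dict: "time": time; "joints": joint angles; "qd": joint speeds; "joint_torque": joint torques, N m; "tcp_pos": TCP position; "orientation": TCP orientation; "ft_force": force on the tool from outside, world axes, zero at the start; "wrist_torque": the same for the moment, N m; "width": finger opening in m; "gripper_force": force on a finger pad.
Only numpy, scipy, OpenCV 4.12 (cv2) and the standard library are available. Lean on these libraries where they do the work, as an engineer would, in place of code of your own. Each camera call takes 0.05 s, during which the arm holds its last target. There are 200 camera calls.

## Working session

There is one attempt and no reset: what is moved stays moved. The work goes in short steps, Python scripts to look and compute and a tool call to move; the robot and the scene stay as the last step left them, time stands still between calls to the robot, and variables do not carry over. Pictures are saved under pics/ and viewed, at most 10 in all, crops included, and the job is handed in when it is done.

Besides the shell and the picture viewer there is one more tool, called after "Emit:" in YAML: its name, and indented under it one key for each argument. drive_tool: Moves the arm, as the interface text tells. Its arguments: {"type":"object","properties":{"moves":{"type":"string"}},"required":["moves"]}

```bash
mkdir -p pics; ls; python3 - <<'E'
from plant import ctrl, read_camera
import cv2, numpy as np
a=[]
for n in ("scene","side"):
    c=read_camera(n); cv2.imwrite(f"pics/{n}0.png",c["pixels"]); a.append(c)
    np.savez(f"pics/{n}0.npz",**c); print(n,c["mtx"].round(1).tolist(),(-c["R"].T@c["t"]).round(3), c["R"].round(2).tolist())
s=ctrl.read_state(); print(s)
E
```

```text
pics
scene [[376.1, 0.0, 260.8], [0.0, 376.1, 193.3], [0.0, 0.0, 1.0]] [ 0.903 -0.537  0.871] [[0.86, 0.52, -0.01], [0.4, -0.67, -0.62], [-0.33, 0.53, -0.78]]
side [[374.4, 0.0, 253.3], [0.0, 374.4, 189.6], [0.0, 0.0, 1.0]] [0.403 0.699 0.884] [[-0.97, -0.25, 0.02], [-0.2, 0.7, -0.69], [0.16, -0.67, -0.72]]
{'time': 0.1, 'joints': array([-0.02649506,  0.61581686, -0.01264022,  1.42468353,  0.00811226,
        1.10336752, -0.04039536]), 'qd': array([-0.00017398, -0.00154252,  0.00018875, -0.00226174,  0.00010824,
        0.00153531, -0.00047931]), 'joint_torque': array([ 9.60165453e-04, -4.60037935e+01,  2.10206788e-01, -1.66244763e+01,
       -6.11468428e-02,  1.69380486e-02,  1.02607953e-04]), 'tcp_pos': array([6.49509115e-01, 2.09706231e-05, 3.01718644e-01]), 'orientation': array([-0.00077862,  0.70707464,  0.70713805, -0.00079466]), 'ft_force': array([0.09011853, 0.10808561, 0.40267247]), 'wrist_torque': array([-0.04523795,  0.04331924, -0.01724662]), 'gripper_force': 0.0, 'width': 0.09274412059795058}
```

View pics/scene0.png

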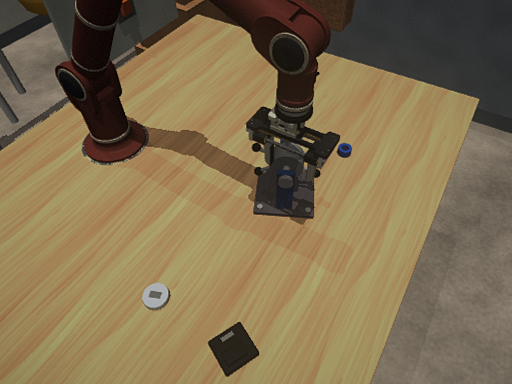

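View pics/side0.png

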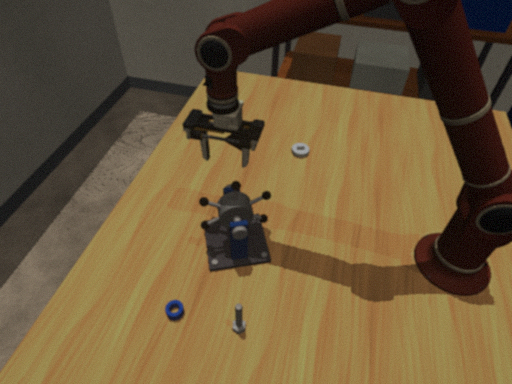

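```bash
cat > h.py <<'E'
import numpy as np, cv2
def ray(c,uv):
    d=np.linalg.inv(c["mtx"])@np.array([uv[0],uv[1],1.]); return -c["R"].T@c["t"], c["R"].T@d
def onz(c,uv,z):
    o,d=ray(c,uv); return o+d*(z-o[2])/d[2]
def onplane(c,uv,p,n):
    o,d=ray(c,uv); return o+d*(np.dot(p-o,n)/np.dot(d,n))
def proj(c,X):
    q=c["mtx"]@(c["R"]@np.asarray(X)+c["t"]); return q[:2]/q[2]
E
python3 - <<'E'
from h import *
a=cv2.imread("pics/scene0.png")[95:225,230:360]; b=cv2.imread("pics/side0.png")[165:280,180:300]
f=lambda i:cv2.resize(i,None,fx=400/i.shape[1],fy=400/i.shape[1],interpolation=cv2.INTER_CUBIC)
a,b=f(a),f(b); b=cv2.copyMakeBorder(b,0,a.shape[0]-b.shape[0],0,0,0)
o=np.hstack([a,b]); o=np.clip(o.astype(float)*1.8,0,255).astype(np.uint8)
cv2.imwrite("pics/crop0.png",o); print(o.shape)
E
```

```text
(400, 800, 3)
```

View pics/crop0.png

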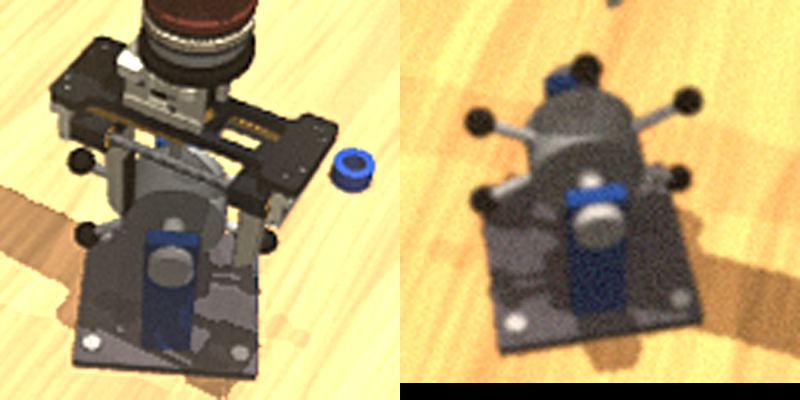

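```bash
python3 - <<'E'
from h import *
S=np.load("pics/scene0.npz"); D=np.load("pics/side0.npz")
e=lambda u,v:(180+(u-400)/3.3333,165+v/3.3333); g=lambda u,v:(230+u/3.077,95+v/3.077)
P=[onz(D,e(502,346),.014),onz(D,e(701,316),.014),onz(S,g(74,360),.014),onz(S,g(257,372),.014)]
for p in P: print(p.round(3))
# nominal: front edges: side corners at +y side (far?), scene corners at -y side
d1=P[1]-P[0]; d2=P[3]-P[2]; print(np.linalg.norm(d1),np.linalg.norm(d2),np.arctan2(-d1[1],-d1[0]),np.arctan2(d2[1],d2[0]))
c=np.mean(P,axis=0); print(c)
yaw=(np.arctan2(-d1[1],-d1[0])+np.arctan2(d2[1],d2[0]))/2
diff=(P[0]+P[1]-P[2]-P[3])/2; yaw2=np.arctan2(-diff[0],diff[1]); print(yaw,yaw2)
yaw=(yaw+yaw2)/2
ax=np.array([c[0],c[1],.14]); X=np.array([np.cos(yaw),np.sin(yaw),0]); Y=np.array([-np.sin(yaw),np.cos(yaw),0])
for uv in [e(480,122),e(587,68),e(688,101),e(678,178),e(483,200)]:
    r=onplane(D,uv,ax,Y)-ax; print(r@X,r[2],np.hypot(r@X,r[2]),np.degrees(np.arctan2(r@X,r[2])))
for uv in [g(82,160),g(88,235),g(266,240)]:
    r=onplane(S,uv,ax,Y)-ax; print('s',r@X,r[2],np.hypot(r@X,r[2]),np.degrees(np.arctan2(r@X,r[2])))
E
```

```text
[0.634 0.203 0.014]
[0.487 0.134 0.014]
[ 0.562 -0.02   0.014]
[0.711 0.053 0.014]
0.16313016814331133 0.16609297306810328 0.4429830975793406 0.4546174946537327
[0.59855478 0.09241611 0.014     ]
0.44880029611653666 0.46440313693841806
0.07598659965596655 0.04920995664833927 0.09052946018069237 57.072356558350336
-0.005372764978301952 0.09176068418753502 0.09191784247944797 -3.3509524658457135
-0.08332014650021352 0.04114462548216036 0.0929253841470902 -63.71921141101651
-0.07908833115672213 -0.05103915251512903 0.09412735635625781 -122.83591891527904
0.08060540708545 -0.042991264219239156 0.09135360119108357 118.07343533851243
s -0.07989961124045362 0.04446030942882495 0.0914366829608472 -60.906156149706945
s -0.07607596072347325 -0.0494767095254357 0.09074963683378455 -123.03833765666948
s 0.08355276358446011 -0.042516096867270314 0.0937479748870758 116.96941640767768
```

Emit:
drive_tool:
  moves: "0 0 0 4 0; 0 0 0 4 -0.18; 0 -1.8 3 0 -0.18; 0 -1.8 3 0 -0.18; 0 -1.85 3 0 -0.18; 0 0 0 0 -0.18; 0 0 0 0 -0.18; 0 0 0 0 -0.035; 0 0 0 0 0; 0 0 0 0 0"

```text
time: 1.35
tcp_pos: [0.5955, 0.0899, 0.3826]
orientation: [-0.0, 0.974, 0.227, -0.0]
ft_force: [-0.0, -0.7, 1.0]
width: 0.0927
gripper_force: 0.0
```

```bash
python3 - <<'E'
from plant import ctrl, read_camera
from h import *
o=[]
for n in ("side","wrist"):
    c=read_camera(n); np.savez(f"pics/{n}1.npz",**c); p=c["pixels"]
    if n=="side": p=cv2.resize(p[120:270,160:310],(400,400),interpolation=cv2.INTER_CUBIC)
    else: p=cv2.resize(p,(400,300)); p=cv2.copyMakeBorder(p,0,100,0,0,0)
    o.append(p)
cv2.imwrite("pics/v1.png",np.clip(np.hstack(o)*1.6,0,255).astype(np.uint8))
s=ctrl.read_state(); print(s["tcp_pos"],s["orientation"],s["ft_force"],s["joints"].round(2),s["time"])
E
```

```text
[0.59549647 0.08982559 0.38269999] [-9.64228845e-05  9.74072983e-01  2.26233977e-01 -4.84793367e-05] [ 0.0688262  -0.09229656  0.51019465] [-0.34  0.48  0.26  1.45 -0.13  1.22 -1.18] 1.45
```

View pics/v1.png

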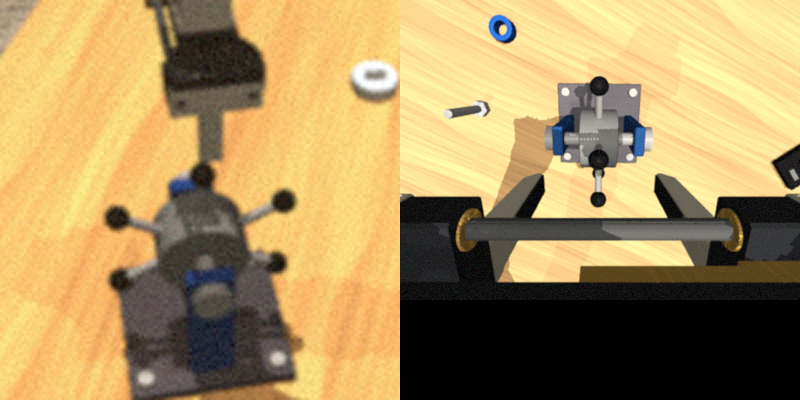

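Emit:
drive_tool:
  moves: "0 0 0 -4 0; 0 0 0 -4 0; 0 0 0 -0.5 0; 0 0 0 0 0; 255 0 0 0 0; 255 0 0 0 0; 255 0 0 0 0; 255 0 0 0 0; 255 0 0 0 0; 255 0 0 0 0"

```text
time: 2.7
tcp_pos: [0.5955, 0.0901, 0.2977]
orientation: [-0.0, 0.974, 0.226, -0.0]
ft_force: [0.1, -0.6, 0.0]
width: 0.038
gripper_force: 0.0
```

Emit:
drive_tool:
  moves: "255 0 0 0 0; 255 0 0 0 0; 255 0 0 0 0; 255 0 0 0 0; 255 0 0 0 0"

```text
time: 3.32
tcp_pos: [0.5951, 0.0908, 0.2977]
orientation: [-0.001, 0.974, 0.226, -0.0]
ft_force: [-1.8, 1.9, 1.0]
width: 0.0224
gripper_force: 30.0
```

```bash
cat > arc.py <<'E'
import sys, numpy as np
a0,a1,n=float(sys.argv[1]),float(sys.argv[2]),int(sys.argv[3])
a=np.linspace(a0,a1,n+1); yaw=.456
P=np.c_[9.2*np.sin(a)*np.cos(yaw),9.2*np.sin(a)*np.sin(yaw),9.2*np.cos(a)]
P=(P-P[0]).round(2)
print("; ".join("255 %.2f %.2f %.2f 0"%tuple(d) for d in np.diff(P,axis=0)))
E
for s in "-.05 .25 6" ".25 .55 6" ".55 .25 6" ".25 -.05 6" "-.05 -.35 6" "-.35 -.65 6"; do python3 arc.py $s; done
```

```text
255 0.41 0.20 0.01 0; 255 0.42 0.20 -0.01 0; 255 0.41 0.21 -0.03 0; 255 0.41 0.20 -0.06 0; 255 0.40 0.20 -0.08 0; 255 0.41 0.19 -0.10 0
255 0.40 0.19 -0.12 0; 255 0.39 0.20 -0.15 0; 255 0.38 0.19 -0.17 0; 255 0.38 0.18 -0.19 0; 255 0.37 0.18 -0.21 0; 255 0.35 0.18 -0.23 0
255 -0.36 -0.18 0.23 0; 255 -0.36 -0.18 0.21 0; 255 -0.38 -0.18 0.19 0; 255 -0.39 -0.19 0.17 0; 255 -0.39 -0.19 0.15 0; 255 -0.39 -0.20 0.12 0
255 -0.40 -0.20 0.10 0; 255 -0.41 -0.20 0.08 0; 255 -0.41 -0.20 0.06 0; 255 -0.41 -0.20 0.03 0; 255 -0.41 -0.20 0.02 0; 255 -0.42 -0.20 -0.02 0
255 -0.41 -0.20 -0.03 0; 255 -0.41 -0.20 -0.06 0; 255 -0.41 -0.20 -0.08 0; 255 -0.40 -0.20 -0.10 0; 255 -0.40 -0.19 -0.13 0; 255 -0.39 -0.20 -0.15 0
255 -0.38 -0.19 -0.17 0; 255 -0.38 -0.18 -0.19 0; 255 -0.37 -0.18 -0.21 0; 255 -0.36 -0.18 -0.23 0; 255 -0.34 -0.17 -0.25 0; 255 -0.34 -0.16 -0.27 0
```

Emit:
drive_tool:
  moves: "255 0.41 0.20 0.01 0; 255 0.42 0.20 -0.01 0; 255 0.41 0.21 -0.03 0; 255 0.41 0.20 -0.06 0; 255 0.40 0.20 -0.08 0; 255 0.41 0.19 -0.10 0"

```text
time: 4.08
tcp_pos: [0.6201, 0.1027, 0.2947]
orientation: [-0.0, 0.974, 0.226, -0.0]
ft_force: [-3.7, 3.7, 0.4]
width: 0.0221
gripper_force: 30.0
```

Emit:
drive_tool:
  moves: "255 0.40 0.19 -0.12 0; 255 0.39 0.20 -0.15 0; 255 0.38 0.19 -0.17 0; 255 0.38 0.18 -0.19 0; 255 0.37 0.18 -0.21 0; 255 0.35 0.18 -0.23 0"

```text
time: 4.82
tcp_pos: [0.6432, 0.1138, 0.2842]
orientation: [-0.0, 0.974, 0.226, 0.0]
ft_force: [-3.2, 3.3, 1.1]
width: 0.0226
gripper_force: 30.0
```

Emit:
drive_tool:
  moves: "255 -0.36 -0.18 0.23 0; 255 -0.36 -0.18 0.21 0; 255 -0.38 -0.18 0.19 0; 255 -0.39 -0.19 0.17 0; 255 -0.39 -0.19 0.15 0; 255 -0.39 -0.20 0.12 0"

```text
time: 5.58
tcp_pos: [0.6213, 0.1033, 0.2945]
orientation: [-0.001, 0.974, 0.226, 0.002]
ft_force: [1.5, 6.1, -5.2]
width: 0.0222
gripper_force: 30.0
```

Emit:
drive_tool:
  moves: "255 -0.40 -0.20 0.10 0; 255 -0.41 -0.20 0.08 0; 255 -0.41 -0.20 0.06 0; 255 -0.41 -0.20 0.03 0; 255 -0.41 -0.20 0.02 0; 255 -0.42 -0.20 -0.02 0"

```text
time: 6.32
tcp_pos: [0.5972, 0.0918, 0.2981]
orientation: [-0.001, 0.974, 0.227, 0.003]
ft_force: [1.1, 6.6, -1.7]
width: 0.0226
gripper_force: 30.0
```

Emit:
drive_tool:
  moves: "255 -0.41 -0.20 -0.03 0; 255 -0.41 -0.20 -0.06 0; 255 -0.41 -0.20 -0.08 0; 255 -0.40 -0.20 -0.10 0; 255 -0.40 -0.19 -0.13 0; 255 -0.39 -0.20 -0.15 0"

```text
time: 7.08
tcp_pos: [0.5732, 0.0802, 0.2945]
orientation: [-0.001, 0.974, 0.227, 0.004]
ft_force: [-2.0, 6.7, 5.6]
width: 0.0222
gripper_force: 30.0
```

Emit:
drive_tool:
  moves: "255 -0.38 -0.19 -0.17 0; 255 -0.38 -0.18 -0.19 0; 255 -0.37 -0.18 -0.21 0; 255 -0.36 -0.18 -0.23 0; 255 -0.34 -0.17 -0.25 0; 255 -0.34 -0.16 -0.27 0"

```text
time: 7.82
tcp_pos: [0.5492, 0.0686, 0.281]
orientation: [-0.001, 0.974, 0.226, 0.001]
ft_force: [-6.6, 5.8, 7.1]
width: 0.0223
gripper_force: 30.0
```

Emit:
drive_tool:
  moves: "255 0.34 0.16 0.27 0; 255 0.34 0.17 0.25 0; 255 0.36 0.18 0.23 0; 255 0.37 0.18 0.21 0; 255 0.38 0.18 0.19 0; 255 0.38 0.19 0.17 0"

```text
time: 8.57
tcp_pos: [0.5686, 0.0778, 0.2913]
orientation: [-0.001, 0.974, 0.226, -0.004]
ft_force: [-6.9, 3.2, -0.0]
width: 0.0224
gripper_force: 30.0
```

Emit:
drive_tool:
  moves: "255 0.39 0.20 0.15 0; 255 0.40 0.19 0.13 0; 255 0.40 0.20 0.10 0; 255 0.41 0.20 0.08 0; 255 0.41 0.20 0.06 0; 255 0.41 0.20 0.03 0"

```text
time: 9.32
tcp_pos: [0.5936, 0.0899, 0.2968]
orientation: [-0.001, 0.974, 0.226, -0.003]
ft_force: [-5.9, 3.0, -1.1]
width: 0.0222
gripper_force: 30.0
```

```bash
python3 arc.py -.05 .95 12
```

```text
255 0.69 0.34 0.01 0; 255 0.68 0.33 -0.06 0; 255 0.68 0.34 -0.12 0; 255 0.67 0.33 -0.19 0; 255 0.65 0.31 -0.24 0; 255 0.64 0.31 -0.30 0; 255 0.60 0.30 -0.37 0; 255 0.58 0.29 -0.41 0; 255 0.54 0.26 -0.47 0; 255 0.51 0.25 -0.52 0; 255 0.47 0.23 -0.56 0; 255 0.42 0.21 -0.61 0
```

Emit:
drive_tool:
  moves: "255 0.69 0.34 0.01 0; 255 0.68 0.33 -0.06 0; 255 0.68 0.34 -0.12 0; 255 0.67 0.33 -0.19 0; 255 0.65 0.31 -0.24 0; 255 0.64 0.31 -0.30 0; 255 0.60 0.30 -0.37 0; 255 0.58 0.29 -0.41 0; 255 0.54 0.26 -0.47 0; 255 0.51 0.25 -0.52 0; 255 0.47 0.23 -0.56 0; 255 0.42 0.21 -0.61 0"

```text
time: 10.82
tcp_pos: [0.6678, 0.1256, 0.2596]
orientation: [-0.0, 0.974, 0.226, 0.001]
ft_force: [-0.7, 5.2, 1.7]
width: 0.0224
gripper_force: 30.0
```

Emit:
drive_tool:
  moves: "0 0 0 0 0; 0 0 0 0 0; 0 0 0 0 0; 0 0 0 0 0; 0 0 0 0 0; 0 0 0 5 0; 0 0 0 5 0; 0 -2 -1 0 0; 0 -2 -1 0 0; 0 -2 -1 0 0; 0 0 0 0 0; 0 0 0 0 0"

```text
time: 12.32
tcp_pos: [0.6074, 0.0956, 0.3595]
orientation: [-0.0, 0.974, 0.226, 0.001]
ft_force: [-0.0, 0.4, 0.4]
width: 0.0927
gripper_force: 0.0
```

```bash
cat > look.py <<'E'
import sys
from plant import ctrl, read_camera
from h import *
n=sys.argv[1]; ax=np.array([.599,.092,.14]); yaw=.456
X=np.array([np.cos(yaw),np.sin(yaw),0]); Y=np.array([-np.sin(yaw),np.cos(yaw),0])
def balls(c):
    p=c["pixels"]; g=p.max(axis=2); H=np.zeros(2); out=[]
    # sample predicted ball discs for every wheel angle mod 60 deg: darkness at ball centres vs angle
    for a in np.radians(np.arange(0,360,2)):
        P=ax+.092*(np.sin(a)*X+np.array([0,0,np.cos(a)])); u,v=proj(c,P)
        out.append(cv2.getRectSubPix(g,(5,5),(float(u),float(v))).mean())
    return np.array(out)
c=read_camera("side"); cv2.imwrite(f"pics/{n}.png",cv2.resize(c["pixels"][120:280,160:320],(480,480),interpolation=cv2.INTER_CUBIC))
d=balls(c); mins=[i for i in range(180) if d[i]<45 and d[i]==min(d[np.arange(i-8,i+9)%180])]
print([(2*i,int(d[i])) for i in mins])
s=ctrl.read_state(); print(s["tcp_pos"].round(4),s["ft_force"].round(2),s["time"])
E
python3 look.py l1
```

```text
[(14, 23), (74, 27), (132, 26), (172, 39), (254, 29), (314, 25)]
[0.6075 0.0957 0.3593] [ 0.29 -0.58 -0.52] 12.375
```

View pics/l1.png

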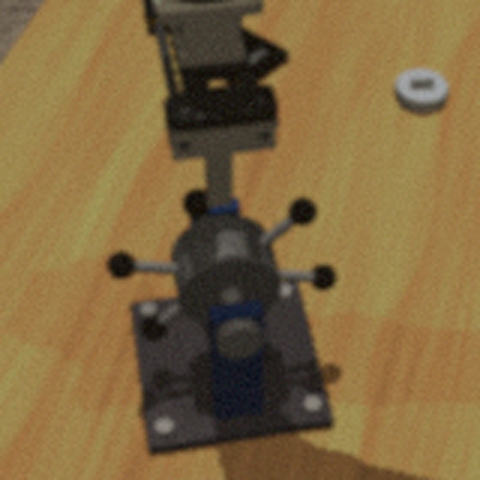

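The ball is at crop (195,203), that is about 14° past the top, and the wheel is rolling towards +. I'll wait and follow it.

Emit:
drive_tool:
  moves: "0 0 0 0 0; 0 0 0 0 0; 0 0 0 0 0; 0 0 0 0 0"

```text
time: 12.88
tcp_pos: [0.6068, 0.0951, 0.3593]
orientation: [-0.0, 0.974, 0.226, -0.0]
ft_force: [0.1, 0.2, -0.0]
width: 0.0929
gripper_force: 0.0
```

```bash
python3 look.py l2
```

```text
[(14, 22), (74, 25), (134, 26), (172, 39), (254, 28), (314, 23)]
[0.6068 0.095  0.3593] [ 0.59 -0.38 -0.67] 12.925
```

Emit:
drive_tool:
  moves: "0 0 0 0 0; 0 0 0 0 0; 0 0 0 0 0; 0 0 0 0 0; 0 0 0 0 0; 0 0 0 0 0"

```text
time: 13.68
tcp_pos: [0.6068, 0.0951, 0.3593]
orientation: [-0.0, 0.974, 0.226, 0.0]
ft_force: [-0.4, 0.3, 0.4]
width: 0.093
gripper_force: 0.0
```

```bash
python3 look.py l3
```

```text
[(14, 22), (74, 26), (134, 27), (172, 40), (254, 29), (314, 25)]
[0.6068 0.095  0.3593] [0.14 0.15 0.11] 13.725
```

Emit:
drive_tool:
  moves: "0 0 0 0 0; 0 0 0 0 0; 0 0 0 0 0; 0 0 0 0 0; 0 0 0 0 0; 0 0 0 0 0"

```text
time: 14.48
tcp_pos: [0.6068, 0.095, 0.3593]
orientation: [-0.0, 0.974, 0.226, 0.0]
ft_force: [0.5, -0.4, 0.1]
width: 0.0927
gripper_force: 0.0
```

```bash
python3 look.py l4
```

```text
[(14, 22), (74, 26), (134, 26), (172, 39), (202, 44), (254, 27), (314, 25)]
[0.6068 0.095  0.3594] [ 0.14  0.67 -0.81] 14.525
```

Emit:
drive_tool:
  moves: "0 1.2 0.65 0 0; 0 0 0 -4 0; 0 0 0 -2.5 0; 255 0 0 0 0; 255 0 0 0 0; 255 0 0 0 0; 255 0 0 0 0; 255 0 0 0 0; 255 0 0 0 0; 255 0 0 0 0; 255 0 0 0 0; 255 0 0 0 0"

```text
time: 16.02
tcp_pos: [0.6186, 0.1021, 0.2943]
orientation: [-0.0, 0.974, 0.226, -0.0]
ft_force: [0.1, 1.2, -0.2]
width: 0.0227
gripper_force: 30.0
```

```bash
python3 - <<'E'
from plant import ctrl
s=ctrl.read_state(); print(s["tcp_pos"],s["ft_force"],s["width"],s["gripper_force"])
E
for s in ".24 .04 4" ".04 .34 6" ".34 .64 6" ".64 .89 5" ".89 1.04 3"; do python3 arc.py $s; done
```

```text
[0.61860722 0.10207416 0.2942762 ] [ 0.07682187  1.20292533 -0.18294689] 0.02270562193176035 30.000025928020477
255 -0.40 -0.20 0.10 0; 255 -0.41 -0.20 0.07 0; 255 -0.41 -0.20 0.06 0; 255 -0.41 -0.20 0.03 0
255 0.41 0.20 -0.03 0; 255 0.41 0.20 -0.05 0; 255 0.41 0.20 -0.08 0; 255 0.40 0.20 -0.10 0; 255 0.40 0.20 -0.12 0; 255 0.39 0.19 -0.14 0
255 0.39 0.19 -0.16 0; 255 0.37 0.18 -0.19 0; 255 0.37 0.19 -0.21 0; 255 0.36 0.17 -0.22 0; 255 0.35 0.17 -0.25 0; 255 0.34 0.17 -0.26 0
255 0.32 0.16 -0.28 0; 255 0.32 0.15 -0.31 0; 255 0.29 0.15 -0.31 0; 255 0.29 0.14 -0.34 0; 255 0.27 0.13 -0.35 0
255 0.25 0.12 -0.36 0; 255 0.24 0.12 -0.38 0; 255 0.21 0.11 -0.39 0
```

Emit:
drive_tool:
  moves: "255 -0.40 -0.20 0.10 0; 255 -0.41 -0.20 0.07 0; 255 -0.41 -0.20 0.06 0; 255 -0.41 -0.20 0.03 0"

```text
time: 16.52
tcp_pos: [0.6033, 0.0948, 0.297]
orientation: [-0.001, 0.974, 0.226, 0.002]
ft_force: [4.2, 3.6, -4.2]
width: 0.0223
gripper_force: 30.0
```

Emit:
drive_tool:
  moves: "255 0.41 0.20 -0.03 0; 255 0.41 0.20 -0.05 0; 255 0.41 0.20 -0.08 0; 255 0.40 0.20 -0.10 0; 255 0.40 0.20 -0.12 0; 255 0.39 0.19 -0.14 0"

```text
time: 17.27
tcp_pos: [0.6266, 0.1058, 0.2915]
orientation: [-0.0, 0.974, 0.226, -0.001]
ft_force: [-3.0, 2.8, 0.7]
width: 0.0223
gripper_force: 30.0
```

Emit:
drive_tool:
  moves: "255 0.39 0.19 -0.16 0; 255 0.37 0.18 -0.19 0; 255 0.37 0.19 -0.21 0; 255 0.36 0.17 -0.22 0; 255 0.35 0.17 -0.25 0; 255 0.34 0.17 -0.26 0"

```text
time: 18.02
tcp_pos: [0.6486, 0.1163, 0.2787]
orientation: [-0.0, 0.974, 0.226, -0.0]
ft_force: [-4.1, 3.1, 1.9]
width: 0.0226
gripper_force: 30.0
```

Emit:
drive_tool:
  moves: "255 0.32 0.16 -0.28 0; 255 0.32 0.15 -0.31 0; 255 0.29 0.15 -0.31 0; 255 0.29 0.14 -0.34 0; 255 0.27 0.13 -0.35 0"

```text
time: 18.65
tcp_pos: [0.6638, 0.1237, 0.2631]
orientation: [-0.0, 0.974, 0.226, 0.001]
ft_force: [-3.9, 3.2, 3.8]
width: 0.0223
gripper_force: 30.0
```

Emit:
drive_tool:
  moves: "255 0.25 0.12 -0.36 0; 255 0.24 0.12 -0.38 0; 255 0.21 0.11 -0.39 0"

```text
time: 19.02
tcp_pos: [0.6711, 0.1272, 0.2519]
orientation: [-0.0, 0.974, 0.226, 0.001]
ft_force: [-1.7, 4.4, 5.3]
width: 0.0224
gripper_force: 30.0
```

Emit:
drive_tool:
  moves: "255 -0.21 -0.11 0.39 0; 255 -0.24 -0.12 0.38 0; 255 -0.25 -0.12 0.36 0"

```text
time: 19.4
tcp_pos: [0.664, 0.1237, 0.263]
orientation: [-0.0, 0.974, 0.226, 0.001]
ft_force: [1.0, 5.4, -0.7]
width: 0.0224
gripper_force: 30.0
```

Emit:
drive_tool:
  moves: "255 -0.27 -0.13 0.35 0; 255 -0.29 -0.14 0.34 0; 255 -0.29 -0.15 0.31 0; 255 -0.32 -0.15 0.31 0; 255 -0.32 -0.16 0.28 0"

```text
time: 20.02
tcp_pos: [0.6485, 0.1164, 0.2785]
orientation: [-0.0, 0.974, 0.226, 0.0]
ft_force: [1.2, 4.2, -3.1]
width: 0.0224
gripper_force: 30.0
```

Emit:
drive_tool:
  moves: "255 -0.34 -0.17 0.26 0; 255 -0.35 -0.17 0.25 0; 255 -0.36 -0.17 0.22 0; 255 -0.37 -0.19 0.21 0; 255 -0.37 -0.18 0.19 0; 255 -0.39 -0.19 0.16 0"

```text
time: 20.78
tcp_pos: [0.6268, 0.1059, 0.2911]
orientation: [-0.0, 0.974, 0.226, 0.001]
ft_force: [2.0, 5.5, -3.9]
width: 0.0224
gripper_force: 30.0
```

```bash
python3 arc.py .34 .85 10
```

```text
255 0.39 0.19 -0.17 0; 255 0.39 0.19 -0.19 0; 255 0.37 0.19 -0.21 0; 255 0.37 0.18 -0.23 0; 255 0.36 0.17 -0.25 0; 255 0.34 0.17 -0.28 0; 255 0.33 0.16 -0.29 0; 255 0.31 0.15 -0.31 0; 255 0.30 0.15 -0.33 0; 255 0.29 0.14 -0.34 0
```

Emit:
drive_tool:
  moves: "255 0.39 0.19 -0.17 0; 255 0.39 0.19 -0.19 0; 255 0.37 0.19 -0.21 0; 255 0.37 0.18 -0.23 0; 255 0.36 0.17 -0.25 0; 255 0.34 0.17 -0.28 0; 255 0.33 0.16 -0.29 0; 255 0.31 0.15 -0.31 0; 255 0.30 0.15 -0.33 0; 255 0.29 0.14 -0.34 0; 255 0 0 0 0; 255 0 0 0 0"

```text
time: 22.28
tcp_pos: [0.6609, 0.1222, 0.2653]
orientation: [0.0, 0.974, 0.226, -0.001]
ft_force: [-2.0, 4.4, -1.0]
width: 0.0222
gripper_force: 30.0
```

Emit:
drive_tool:
  moves: "255 0 0 0 0; 255 0 0 0 0; 255 0 0 0 0; 255 0 0 0 0"

```text
time: 22.78
tcp_pos: [0.6609, 0.1222, 0.2654]
orientation: [-0.0, 0.974, 0.226, -0.001]
ft_force: [-2.6, 4.1, -1.5]
width: 0.0225
gripper_force: 30.0
```

```bash
python3 look.py l5
```

```text
[(40, 26), (110, 25), (168, 24), (228, 34), (288, 29), (348, 25)]
[0.6609 0.1222 0.2654] [-2.44  3.1  -1.86] 22.825
```

View pics/l5.png

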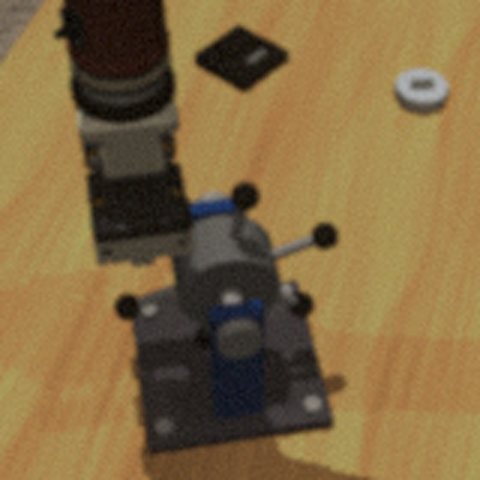

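The picture shows the wheel turned to about 48°, with its ball held in the fingers near crop (150,255). The forces balance there with a restoring slope on both sides, so the heavy side is down.

```bash
python3 -c "
from plant import ctrl
print(ctrl.hand_in())"
```

```text
the job is handed in; nothing more can be done
None
```

I turned the wheel until its heavy side pointed straight down, by my estimate to within about 0.1 rad, and handed the job in at about 23 s with the gripper still holding a ball at 30 N; no verdict came back. The loose parts were not touched.

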